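# Put the microscope accessories back in their nests

### The job

Put the four microscope accessories away, each in the grey storage nest whose recess matches it: the eyepiece in the wide round one, the small objective lens in the narrow round one, the filter cube in the square one and the wooden slide box in the long one. Set each down gently so that it stands upright, fully down on the floor of its recess, the right way up as it is now; do not drop them, and do not knock the dropper bottle or the glass beaker.

Things in the scene. Friction and masses are not known exactly. Their poses are not given: they have to be found in the camera images.
- eyepiece: Microscope eyepiece, black plastic, loose, standing on its wide end: a round eyecup 44 in diameter from 0 to 16 high, tapering by 20 high to a plain barrel 30 in diameter that rises to 60. Grip the barrel (the fingertips must stay above the 20 high shoulder). Origin: centre of the underside; z up. About 90 g. (Lengths in mm.)
- objective: Objective lens, bright steel with thin black rings, loose, upright: a plain cylinder 24 in diameter up to 34 high, then a narrowing nose, 48 high in all. Origin: centre of the underside; z up. About 110 g. (Lengths in mm.)
- filter_cube: Fluorescence filter cube, dark metal block 36 x 36 x 40 high with round amber windows on its top and on one side, loose. Origin: centre of the underside; x and y square to its side faces, z up. About 90 g. (Lengths in mm.)
- slide_box: Closed wooden slide box with a blank paper label on top, loose, 84 (its x) x 36 (its y) x 36 high, lid shut for good; lift it by its long sides. Origin: centre of the underside; z up. About 130 g. (Lengths in mm.)
- nest_wide_round: Storage nest: a fixed grey plastic block 118 (its x) x 78 (its y) x 12 high, lying flat on the bench at any yaw, with one dark-floored recess, 8 deep, in the middle of its top (recess floor 4 above the bench). All four nests have the same outside; this one's recess is round, 62 in diameter (for the eyepiece). Origin: centre of the block's underside, right below the recess centre; z up. (Lengths in mm.)
- nest_small_round: Storage nest: a fixed grey plastic block 118 (its x) x 78 (its y) x 12 high, lying flat on the bench at any yaw, with one dark-floored recess, 8 deep, in the middle of its top (recess floor 4 above the bench). All four nests have the same outside; this one's recess is round, 40 in diameter (for the objective). Origin: centre of the block's underside, right below the recess centre; z up. (Lengths in mm.)
- nest_square: Storage nest: a fixed grey plastic block 118 (its x) x 78 (its y) x 12 high, lying flat on the bench at any yaw, with one dark-floored recess, 8 deep, in the middle of its top (recess floor 4 above the bench). All four nests have the same outside; this one's recess is square, 54 x 54, its sides along the block's (for the filter cube). Origin: centre of the block's underside, right below the recess centre; z up. (Lengths in mm.)
- nest_long: Storage nest: a fixed grey plastic block 118 (its x) x 78 (its y) x 12 high, lying flat on the bench at any yaw, with one dark-floored recess, 8 deep, in the middle of its top (recess floor 4 above the bench). All four nests have the same outside; this one's recess is oblong, 102 along the block's x and 54 along its y (for the slide box). Origin: centre of the block's underside, right below the recess centre; z up. (Lengths in mm.)
- dropper_bottle: Bystander: small amber dropper bottle with a black collar and red bulb, 32 in diameter, 94 high, loose and easily tipped. Not to be knocked. Origin: centre of the underside. It is the tallest thing among the accessories; the other bystanders there (a jar, a capped bottle, a petri dish, a pad of lens tissue) are at most 65 high. (Lengths in mm.)
- beaker: Bystander: small empty glass beaker, about 48 in diameter, 62 high, loose. Not to be knocked. Origin: centre of the underside. (Lengths in mm.)
There are look-alikes about, which are no part of the job. What is shaped like the slide_box but yellow is not meant.

How it is judged (in metres and radians):
At the end, for the whole second after the job is handed in: Each accessory is in its own nest: its centre within 15 mm of the nest's centre, its underside on the recess floor (less than 3.5 mm above it), upright within 0.12 rad, released and at rest; the dropper bottle and the beaker are within 30 mm of where they stood (horizontal distance between eyepiece and nest_wide_round below 0.015 m and z of eyepiece in the frame of nest_wide_round between 0.001 and 0.0075 m and angle between each of eyepiece, objective, filter_cube, slide_box's own z axis and vertical below 0.12 rad and linear speed of each of eyepiece, objective, filter_cube, slide_box below 0.02 m/s and angular speed of each of eyepiece, objective, filter_cube, slide_box below 0.2 rad/s and horizontal distance between objective and nest_small_round below 0.015 m and z of objective in the frame of nest_small_round between 0.001 and 0.0075 m and horizontal distance between filter_cube and nest_square below 0.015 m and z of filter_cube in the frame of nest_square between 0.001 and 0.0075 m and horizontal distance between slide_box and nest_long below 0.015 m and z of slide_box in the frame of nest_long between 0.001 and 0.0075 m and distance of each of dropper_bottle, beaker from where it was at the start of the episode below 0.03 m); the robot touches nothing.
It fails at once if an accessory is dropped or thrown down (moving faster than 0.75 m/s within about 35 mm of the table) ((height (world z) of eyepiece below 0.035 m and linear speed of eyepiece above 0.75 m/s) or (height (world z) of objective below 0.035 m and linear speed of objective above 0.75 m/s) or (height (world z) of filter_cube below 0.035 m and linear speed of filter_cube above 0.75 m/s) or (height (world z) of slide_box below 0.035 m and linear speed of slide_box above 0.75 m/s)).
It fails at once if the dropper bottle or the beaker is knocked (moved more than 30 mm) (distance of any of dropper_bottle, beaker from where it was at the start of the episode above 0.03 m).
It also fails if it takes over 109 s, if anything falls off the work surface, if the arm or the gripper's body presses on something with over 40 N, if the wrist force passes 120 N, or if a joint passes its speed limit or range.

### The arm

A 7-joint arm with a two-finger parallel gripper is mounted at the origin on the work surface. World frame = base frame: x ahead of the robot, y to its left, z up, the work surface at z = 0. Lengths are in m, angles in degrees, forces in N, time in s.
With the tool pointing down it reaches from about 0.425 to 0.95 m from the base axis. Payload 4.7 kg.
Tool frame: the origin (TCP) lies midway between the tips of the shut fingers; the grasp point (between the pads) lies 19 mm behind it (arm.hold_point_z is the distance from the TCP to the grasp point, in m); z points along the fingers, y is the direction in which the jaws open and shut (so a half turn about z gives the same grasp; the last joint's range is limited). The gripper opens to 87 mm and grips with 3 to 60 N. Pads are 19 mm wide; open, the fingers measure 117 mm over their backs; the gripper's body (75 mm by 190 mm) begins 51 mm behind the grasp point.
Start: joints at [-1.656, 26.849, -2.785, 87.806, 1.381, 65.374, -4.715], TCP at [0.675, 0, 0.223] pointing down, gripper open.
Joint ranges: [-148.3, 148.3], [-19.14, 114.17], [-79.39, 73.82], [5.75, 140.21], [-59.74, 239.74], [12.07, 113.84], [-152.46, 152.46]. Speed limits (degrees/s): [147.25, 147.25, 180, 180, 180, 180, 180].

### API

Orientations are given as a 3x3 rotation matrix whose columns are the frame's x, y, z axes.
In Python, from plant import arm, vision, models gives the robot as it stands.
- The arm moves only by the tool jog_arm, never from a script. Its arguments are lists of equal length, an entry for each row: "rot": the turn, a rotation vector about the world's x, y, z scaled (see below), a list of three; "dp": the shift along the world's x, y, z scaled (see below), a list of three; "fingers": the opening, from -1 (shut) to 1 (fully open). In form: {"rot": [[rx, ry, rz], ...], "dp": [[tx, ty, tz], ...], "fingers": [fingers, ...]}. A call has 1 to 12 rows; each row shifts and turns the commanded pose from where the row before left it; what a row does not reach is not made up. The controller multiplies each number of a shift by 300 mm and each number of a turn by pi/2 rad. A row lasts 1/12 s, in which the tool goes at most 41.7 mm and 7.16 degrees, less where a joint would pass 70% of its speed; a pose out of reach is approached as far as the arm can. A call with a number of a shift or a turn outside -1 to 1 is refused whole. A call with a gripper value outside its range is refused whole. The fingers move at their own pace and stop on an object; the grip force is fixed at half the most. Time passes only in rows, so rows that do not move let the fingers close. It gives the time, the measured TCP pose, the force and the opening at its end, in the units of the state.
- arm.get_state(): the state, without advancing time (a new reading comes with each control period).
- vision.grab_frame(name): name is "scene" or "side" or "wrist"; returns the picture (384x512x3 uint8, red, green, blue); there is no depth.
- vision.get_calibration(name): a dict with "mtx" (3x3 intrinsics, pixels), "extrinsics" (4x4, takes a point from camera to world coordinates). Camera axes: x right, y down, z forward; pixel columns grow to the right and rows downward; lengths in m; the calibration is good to about 2 mm. A picture is of the moment at which its call begins: read the wrist's pose just before it. get_calibration takes no time and is no camera call; for the wrist camera it gives the pose at the moment of the call.
- arm.job_done(): hands the job in, once; it reports no verdict.
Trained networks look in the newest picture that a camera, given by its name, has taken for a name from the list of things; names that differ only in an ending like _2 or _b are one class to them, and where a whole thing is asked for, a point or a joint stands for the part that bears it (a point fixed in the world has none). Each returns a list of dicts, best first, with "conf" (0 to 1); they miss things now and then, are a little off and sometimes report something else, mostly with a low value. They report only what shows in the picture. A call takes as long as a camera call. They do not tell look-alikes from the thing itself.
- models.look_for(camera, target): "position" ([x, y, z] in m, in world coordinates, good to about 4 mm: the middle of the surface that is visible of it).
- models.trace(camera, target): "region" (384x512 bool, what is visible of it).
- models.pinpoint(camera, target): "position" ([x, y, z] in m, in world coordinates, good to about 4 mm: a listed point, or the origin of a listed thing).
The state is a dict: "clock": time; "joint_pos": joint angles; "qd": joint speeds; "joint_torque": joint torques, N m; "eef_pos": TCP position; "eef_rot": TCP orientation; "ft_force": force on the tool from outside, world axes, zero at the start; "moment": the same for the moment, N m; "width": opening from 0.0 (shut) to 1.0 (fully open).
Only numpy, scipy, OpenCV 4.12 (cv2) and the standard library are available. Lean on these libraries where they do the work, as an engineer would, in place of code of your own. Each camera call takes 0.05 s, during which the arm holds its last target. There are 200 camera calls.

## Working session

There is one attempt and no reset: what is moved stays moved. The work goes in short steps, Python scripts to look and compute and a tool call to move; the robot and the scene stay as the last step left them, time stands still between calls to the robot, and variables do not carry over. Pictures are saved under pics/ and viewed, about 12 in all and at most 16, crops included, and the job is handed in when it is done.

Besides the shell and the picture viewer there is one more tool, called after "Emit:" by a JSON object that holds its "name" and its "arguments", one argument or row to a line. jog_arm: Moves the arm, as the interface text tells. Its arguments: {"type":"object","properties":{"rot":{"type":"array"},"dp":{"type":"array"},"fingers":{"type":"array"}},"required":["rot","dp","fingers"]}

```bash
mkdir -p pics; ls; cat > h.py <<'E'
import numpy as np, cv2
from plant import arm, vision, models
def save(n,im): cv2.imwrite('pics/'+n,im[:,:,::-1])
def proj(cam,p):
    c=vision.get_calibration(cam);T=np.linalg.inv(np.array(c['extrinsics']));K=np.array(c['mtx'])
    q=T[:3,:3]@np.array(p)+T[:3,3];u=K@q;return u[:2]/u[2]
def back(cam,uv,z):
    c=vision.get_calibration(cam);T=np.array(c['extrinsics']);K=np.array(c['mtx'])
    d=T[:3,:3]@np.linalg.inv(K)@np.array([uv[0],uv[1],1.]);o=T[:3,3];return o+d*(z-o[2])/d[2]
E
python3 - <<'E'
from h import *
a=vision.grab_frame('scene');
names='eyepiece objective filter_cube slide_box nest_wide_round nest_small_round nest_square nest_long dropper_bottle beaker'.split()
save('s.png',cv2.resize(a,(800,600)))
for n in names:
    print(n,[(np.round(r['position'],3).tolist(),round(r['conf'],2),np.round(proj('scene',r['position'])*800/512).tolist()) for r in models.pinpoint('scene',n)[:4]])
b=vision.grab_frame('side');save('d.png',cv2.resize(b,(800,600)))
for n in names:
    print(n,[(np.round(r['position'],3).tolist(),round(r['conf'],2),np.round(proj('side',r['position'])*800/512).tolist()) for r in models.pinpoint('side',n)[:4]])
print(arm.get_state()['clock'])
E
```

```text
pics
eyepiece [([0.661, -0.152, 0.001], 0.78, [289.0, 382.0])]
objective [([0.685, 0.14, -0.001], 0.53, [463.0, 408.0]), ([0.381, -0.304, -0.002], 0.15, [238.0, 246.0])]
filter_cube [([0.383, -0.306, 0.003], 0.59, [237.0, 245.0])]
slide_box [([0.34, 0.089, 0.002], 0.77, [439.0, 240.0]), ([0.49, -0.12, 0.002], 0.56, [323.0, 298.0])]
nest_wide_round [([0.399, 0.29, 0.002], 0.82, [544.0, 271.0])]
nest_small_round [([0.492, 0.092, 0.001], 0.73, [438.0, 306.0])]
nest_square [([0.521, -0.401, 0.002], 0.87, [169.0, 302.0])]
nest_long [([0.531, 0.408, 0.002], 0.95, [617.0, 336.0])]
dropper_bottle []
beaker [([0.687, -0.004, -0.003], 0.82, [375.0, 404.0])]
eyepiece [([0.659, -0.153, -0.001], 0.48, [359.0, 278.0])]
objective [([0.688, -0.004, 0.001], 0.72, [321.0, 320.0]), ([0.688, 0.139, -0.002], 0.65, [293.0, 371.0]), ([0.494, -0.122, -0.003], 0.55, [430.0, 301.0])]
filter_cube [([0.381, -0.298, -0.004], 0.58, [499.0, 260.0])]
slide_box [([0.337, 0.091, -0.0], 0.9, [485.0, 390.0]), ([0.495, -0.12, 0.0], 0.69, [429.0, 300.0]), ([0.363, -0.079, 0.001], 0.58, [488.0, 325.0])]
nest_wide_round [([0.4, 0.287, -0.003], 0.96, [423.0, 472.0])]
nest_small_round [([0.491, 0.097, -0.004], 0.9, [401.0, 377.0])]
nest_square [([0.526, -0.404, 0.004], 0.9, [446.0, 222.0]), ([0.401, 0.29, 0.002], 0.51, [422.0, 471.0])]
nest_long [([0.535, 0.416, 0.004], 0.79, [314.0, 518.0])]
dropper_bottle [([0.588, 0.003, 0.001], 0.68, [367.0, 331.0]), ([0.527, -0.405, 0.002], 0.43, [445.0, 222.0])]
beaker [([0.535, 0.412, 0.003], 0.5, [315.0, 516.0]), ([0.587, 0.005, 0.002], 0.33, [367.0, 331.0])]
1.1
```

View pics/s.png

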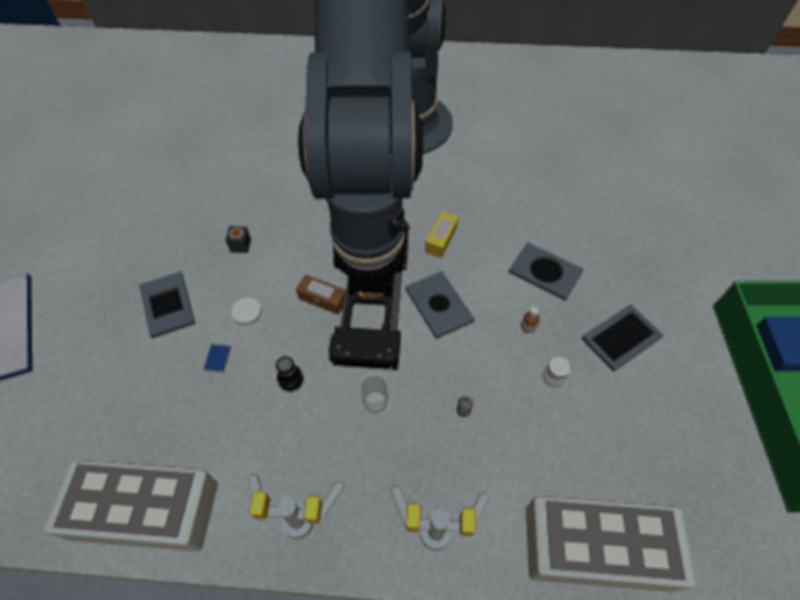

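View pics/d.png

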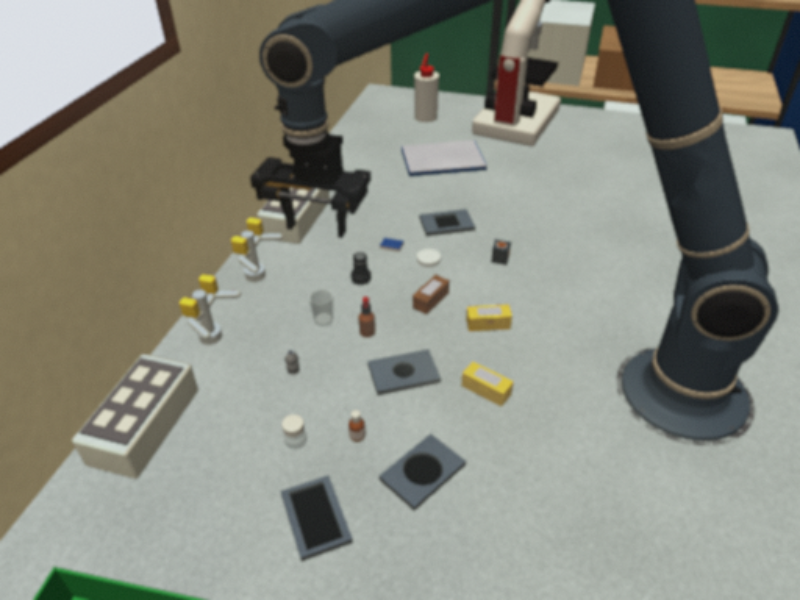

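The scene view (800x600 px) shows these candidates:
- **Eyepiece:** (289,375).
- **Objective:** steel, at (465,406). The white-topped jar at (558,371) and the capped bottle at (531,319) are bystanders.
- **Filter cube:** (238,240).
- **Slide box:** the brown one at (321,293). The yellow ones at (442,233) and at side-view (489,317) are look-alikes.
- **Nests:** square (167,303), small (440,303), wide (546,270), long (622,336).
- **Not to be knocked:** the beaker at (374,394), and the dropper bottle under the gripper.

Next I measure the yaws.

```bash
cat >> h.py <<'E'
def poly(cam,name,z,near,R=0.05):
    for r in models.trace(cam,name):
        m=r['region'].astype(np.uint8)
        ys,xs=np.nonzero(m)
        if len(xs)<20: continue
        P=np.array([back(cam,(x,y),z)[:2] for x,y in zip(xs,ys)])
        if np.linalg.norm(P.mean(0)-near)>R: continue
        (c,s,a)=cv2.minAreaRect((P*1000).astype(np.float32))
        if s[0]<s[1]: s=s[::-1];a+=90
        print(cam,name,round(r['conf'],2),'c',np.round(P.mean(0),3),'rectc',np.round(np.array(c)/1000,3),'size',np.round(s),'longaxis deg',round((a+90)%180-90,1))
E
python3 - <<'E'
from h import *
a=vision.grab_frame('scene');b=vision.grab_frame('side')
for cam in('scene','side'):
  for n,z,p in [('nest_wide_round',.012,(.4,.289)),('nest_small_round',.012,(.491,.095)),('nest_square',.012,(.524,-.402)),('nest_long',.012,(.533,.411)),('slide_box',.02,(.493,-.121)),('filter_cube',.02,(.382,-.302))]:
    poly(cam,n,z,np.array(p))
c1=cv2.resize(a[170:215,135:235],(800,360),interpolation=3)
c2=cv2.resize(b[145:200,250:330],(349,240),interpolation=3)
im=np.zeros((600,800,3),np.uint8);im[:360]=c1;im[360:,:349]=c2;save('c.png',im)
E
```

```text
scene nest_small_round 0.95 c [0.494 0.095] rectc [0.493 0.094] size [126.  83.] longaxis deg 30.7
scene nest_square 0.59 c [ 0.531 -0.399] rectc [ 0.528 -0.399] size [128.  81.] longaxis deg 26.9
scene nest_long 0.65 c [0.537 0.411] rectc [0.536 0.412] size [128.  81.] longaxis deg -51.9
scene slide_box 0.67 c [ 0.492 -0.121] rectc [ 0.491 -0.12 ] size [99. 56.] longaxis deg 64.9
scene filter_cube 0.53 c [ 0.379 -0.3  ] rectc [ 0.378 -0.301] size [66. 51.] longaxis deg 4.2
side nest_wide_round 0.76 c [0.4   0.295] rectc [0.4   0.293] size [122.  82.] longaxis deg 60.8
side nest_small_round 0.9 c [0.488 0.096] rectc [0.488 0.094] size [122.  95.] longaxis deg 30.7
side nest_square 0.8 c [ 0.52  -0.394] rectc [ 0.521 -0.394] size [118.  86.] longaxis deg 26.0
side nest_long 0.75 c [0.531 0.417] rectc [0.532 0.415] size [127.  81.] longaxis deg -52.3
side slide_box 0.83 c [ 0.492 -0.122] rectc [ 0.491 -0.124] size [122.  58.] longaxis deg 71.3
side filter_cube 0.53 c [ 0.379 -0.303] rectc [ 0.379 -0.303] size [88. 38.] longaxis deg -80.8
```

View pics/c.png

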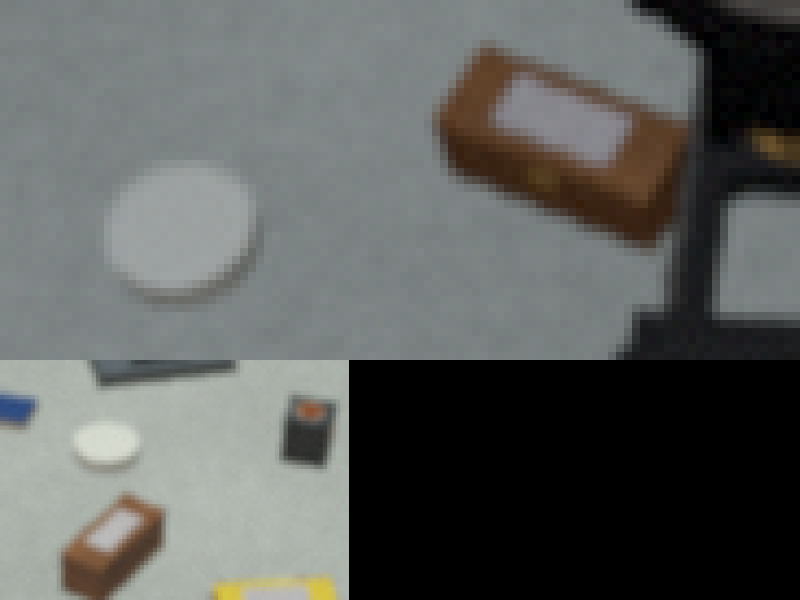

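The crop confirms the brown box with the white label, so that is the one. I'm moving above it.

Emit:
{"name": "jog_arm", "arguments": {
  "dp": [
    [-0.1,-0.067,0],
    [-0.1,-0.067,0],
    [-0.1,-0.067,0],
    [-0.1,-0.067,0],
    [-0.1,-0.067,0],
    [-0.1,-0.067,0],
    [0,0,0],
    [0,0,0],
    [0,0,0],
    [0,0,0],
    [0,0,0]
  ],
  "rot": [
    [0,0,0.077],
    [0,0,0.077],
    [0,0,0.077],
    [0,0,0.077],
    [0,0,0.077],
    [0,0,0.077],
    [0,0,0.077],
    [0,0,0.077],
    [0,0,0.077],
    [0,0,0.077],
    [0,0,0]
  ],
  "fingers": [1,1,1,1,1,1,1,1,1,1,1]
}}

```text
clock: 2.72
eef_pos: [0.495, -0.1207, 0.2228]
eef_rot: [[-0.936, 0.352, 0.0], [0.352, 0.936, 0.0], [-0.0, 0.0, -1.0]]
ft_force: [-0.4, -0.5, -0.8]
width: 1.003
```

```bash
cat >> h.py <<'E'
def st():
    s=arm.get_state();R=np.array(s['eef_rot']);y=R[:,1]
    print('t',round(s['clock'],2),'tcp',np.round(s['eef_pos'],4),'jaw deg',round(np.degrees(np.arctan2(y[1],y[0])),1),'tilt',round(np.degrees(np.arccos(-R[2,2])),2),'w',round(s['width'],3),'F',np.round(s['ft_force'],1),'q',np.round(s['joint_pos']))
def look(name,ns,f='wrist'):
    a=vision.grab_frame(f);save(name,a)
    for n,z in ns:
        for r in models.pinpoint(f,n)[:3]: print(n,np.round(r['position'],3),round(r['conf'],2),'px',np.round(proj(f,r['position'])))
        poly(f,n,z,np.array([.5,0]),1)
E
python3 - <<'E'
from h import *
st();look('w1.png',[('slide_box',.036)])
E
```

```text
t 2.72 tcp [ 0.495  -0.1207  0.2228] jaw deg 69.4 tilt 0.03 w 1.003 F [-0.4 -0.5 -0.8] q [ 20.  12. -13. 109.   3.  59.  75.]
slide_box [ 0.367 -0.079  0.001] 0.9 px [253.  37.]
slide_box [ 0.49  -0.118  0.002] 0.72 px [259. 157.]Traceback (most recent call last):
  File "<stdin>", line 2, in <module>
  File "h.py", line 27, in look
    poly(f,n,z,np.array([.5,0]),1)
    ~~~~^^^^^^^^^^^^^^^^^^^^^^^^^^
  File "h.py", line 15, in poly
    P=np.array([back(cam,(x,y),z)[:2] for x,y in zip(xs,ys)])
                ~~~~^^^^^^^^^^^^^
  File "h.py", line 8, in back
    c=vision.get_calibration(cam);T=np.array(c['extrinsics']);K=np.array(c['mtx'])
ValueError: time passes only in moves, steps and waits
```

View pics/w1.png

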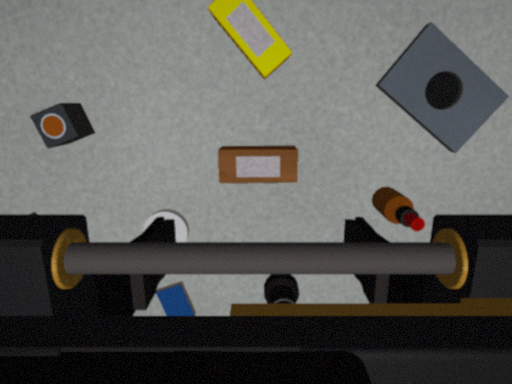

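The wrist view shows the brown box at (258,165), with its long axis parallel to the jaws, so I need a -90° turn.

```bash
python3 - <<'E'
s=open('h.py').read()
s=s.replace("P=np.array([back(cam,(x,y),z)[:2] for x,y in zip(xs,ys)])","P=backs(cam,xs,ys,z)")
s+='''
def backs(cam,xs,ys,z):
    c=vision.get_calibration(cam);T=np.array(c['extrinsics']);K=np.array(c['mtx'])
    d=T[:3,:3]@np.linalg.inv(K)@np.stack([xs,ys,np.ones(len(xs))]);o=T[:3,3:4];return (o+d*(z-o[2])/d[2])[:2].T
'''
open('h.py','w').write(s)
E
python3 - <<'E'
from h import *
look('w2.png',[('slide_box',.036),('filter_cube',.04),('nest_small_round',.012)])
E
```

```text
slide_box [ 0.363 -0.079 -0.002] 0.84 px [251.  33.]
slide_box [ 0.493 -0.119 -0.   ] 0.81 px [259. 160.]
wrist slide_box 0.86 c [ 0.491 -0.121] rectc [ 0.491 -0.121] size [84. 41.] longaxis deg 71.1
wrist slide_box 0.57 c [ 0.37  -0.082] rectc [ 0.368 -0.082] size [86. 38.] longaxis deg 19.9
filter_cube [ 0.657 -0.152 -0.002] 0.73 px [280. 287.]
filter_cube [ 0.381 -0.3    0.002] 0.7 px [ 74. 124.]
wrist filter_cube 0.97 c [ 0.383 -0.29 ] rectc [ 0.383 -0.29 ] size [56. 40.] longaxis deg 90.0
nest_small_round [0.488 0.092 0.002] 0.85 px [438.  89.]
nest_small_round [ 0.379 -0.299  0.003] 0.62 px [ 73. 122.]
wrist nest_small_round 0.69 c [0.488 0.091] rectc [0.49  0.091] size [120.  81.] longaxis deg 31.2
```

Emit:
{"name": "jog_arm", "arguments": {
  "dp": [
    [-0.008,0,0],
    [0,0,0],
    [0,0,-0.02],
    [0,0,-0.04],
    [0,0,-0.04],
    [0,0,-0.04],
    [0,0,-0.04],
    [0,0,-0.04],
    [0,0,-0.04],
    [0,0,-0.04],
    [0,0,-0.04],
    [0,0,0]
  ],
  "rot": [
    [0,0,-0.0795],
    [0,0,-0.0795],
    [0,0,-0.0795],
    [0,0,-0.0795],
    [0,0,-0.0795],
    [0,0,-0.0795],
    [0,0,-0.0795],
    [0,0,-0.0795],
    [0,0,-0.0795],
    [0,0,-0.0795],
    [0,0,-0.0795],
    [0,0,-0.0795]
  ],
  "fingers": [1,1,1,1,1,1,1,1,1,1,1,1]
}}

```text
clock: 4.22
eef_pos: [0.4911, -0.1202, 0.1184]
eef_rot: [[0.291, 0.957, -0.004], [0.957, -0.291, 0.001], [-0.001, -0.004, -1.0]]
ft_force: [0.9, -0.6, -0.0]
width: 1.0
```

```bash
python3 - <<'E'
from h import *
st();look('w3.png',[('slide_box',.036)]);st()
E
```

```text
t 4.22 tcp [ 0.4911 -0.1202  0.1184] jaw deg -16.9 tilt 0.24 w 1.0 F [ 0.9 -0.6 -0. ] q [  8.  18.   1. 117.  -1.  45.  -7.]
slide_box [ 0.366 -0.078 -0.001] 0.69 px [104. 177.]
slide_box [ 0.491 -0.122 -0.   ] 0.62 px [258. 185.]
wrist slide_box 0.73 c [0.378 0.051] rectc [0.377 0.051] size [26.  4.] longaxis deg -16.4
wrist slide_box 0.71 c [ 0.497 -0.117] rectc [ 0.497 -0.119] size [84. 36.] longaxis deg 70.4
wrist slide_box 0.69 c [ 0.38  -0.078] rectc [ 0.374 -0.081] size [97. 38.] longaxis deg 20.6
t 4.37 tcp [ 0.4927 -0.1204  0.1205] jaw deg -16.4 tilt 0.01 w 1.002 F [-1. -1.  0.] q [  8.  18.   1. 117.  -1.  45.  -7.]
```

View pics/w3.png

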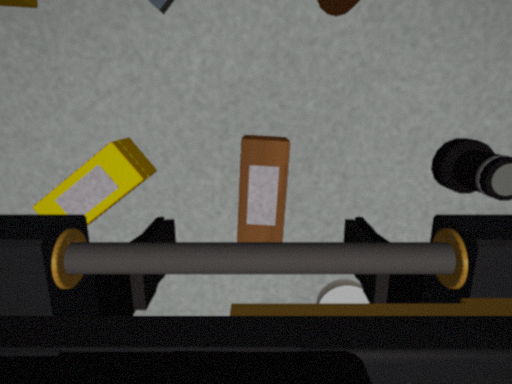

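The box sits centred under the jaws. I descend and close.

Emit:
{"name": "jog_arm", "arguments": {
  "dp": [
    [0,0,-0.08],
    [0,0,-0.08],
    [0,0,-0.08],
    [0,0,-0.068],
    [0,0,-0.04],
    [0,0,0],
    [0,0,0],
    [0,0,0],
    [0,0,0],
    [0,0,0],
    [0,0,0],
    [0,0,0]
  ],
  "rot": [
    [0,0,-0.033],
    [0,0,0],
    [0,0,0],
    [0,0,0],
    [0,0,0],
    [0,0,0],
    [0,0,0],
    [0,0,0],
    [0,0,0],
    [0,0,0],
    [0,0,0],
    [0,0,0]
  ],
  "fingers": [1,1,1,1,1,1,-1,-1,-1,-1,-1,-1]
}}

```text
clock: 5.37
eef_pos: [0.493, -0.1206, 0.0168]
eef_rot: [[0.334, 0.943, 0.001], [0.943, -0.334, -0.0], [0.0, 0.001, -1.0]]
ft_force: [0.4, -0.1, 0.1]
width: 0.627
```

Emit:
{"name": "jog_arm", "arguments": {
  "dp": [
    [0,0,0],
    [0,0,0],
    [0,0,0],
    [0,0,0],
    [0,0,0],
    [0,0,0.04],
    [0,0,0.08],
    [0,0,0.1],
    [0,0,0.12],
    [0,0,0.12],
    [0,0,0.1],
    [0,0,0.04]
  ],
  "rot": [
    [0,0,0],
    [0,0,0],
    [0,0,0],
    [0,0,0],
    [0,0,0],
    [0,0,0],
    [0,0,0],
    [0,0,0],
    [0,0,0],
    [0,0,0],
    [0,0,0],
    [0,0,0]
  ],
  "fingers": [-1,-1,-1,-1,-1,-1,-1,-1,-1,-1,-1,-1]
}}

```text
clock: 6.37
eef_pos: [0.4946, -0.121, 0.2005]
eef_rot: [[0.334, 0.942, 0.007], [0.942, -0.335, -0.001], [0.001, 0.007, -1.0]]
ft_force: [0.8, -0.6, -1.6]
width: 0.408
```

Emit:
{"name": "jog_arm", "arguments": {
  "dp": [
    [0.01,0.08,0],
    [0.01,0.12,0],
    [0.01,0.125,0],
    [0.01,0.125,0],
    [0.01,0.125,0],
    [0.01,0.125,0],
    [0.01,0.125,0],
    [0.01,0.125,0],
    [0.01,0.125,0],
    [0.01,0.125,0],
    [0.01,0.125,0],
    [0.01,0.125,0]
  ],
  "rot": [
    [0,0,0.053],
    [0,0,0.053],
    [0,0,0.053],
    [0,0,0.053],
    [0,0,0.053],
    [0,0,0.053],
    [0,0,0.053],
    [0,0,0.053],
    [0,0,0.053],
    [0,0,0.053],
    [0,0,0.053],
    [0,0,0.053]
  ],
  "fingers": [-1,-1,-1,-1,-1,-1,-1,-1,-1,-1,-1,-1]
}}

```text
clock: 7.37
eef_pos: [0.5281, 0.3159, 0.1956]
eef_rot: [[-0.615, 0.789, -0.001], [0.789, 0.615, -0.001], [-0.0, -0.001, -1.0]]
ft_force: [0.7, 0.1, -1.0]
width: 0.413
```

Emit:
{"name": "jog_arm", "arguments": {
  "dp": [
    [0,0.12,0],
    [0,0.1,0],
    [0,0.04,0],
    [0,0,0]
  ],
  "rot": [
    [0,0,0],
    [0,0,0],
    [0,0,0],
    [0,0,0]
  ],
  "fingers": [-1,-1,-1,-1]
}}

```text
clock: 7.7
eef_pos: [0.5265, 0.3965, 0.1952]
eef_rot: [[-0.616, 0.788, -0.002], [0.788, 0.616, 0.002], [0.003, -0.001, -1.0]]
ft_force: [-0.2, -0.4, -0.9]
width: 0.415
```

```bash
python3 - <<'E'
from h import *
st();look('w4.png',[('nest_long',.012)]);st()
E
```

```text
t 7.7 tcp [0.5265 0.3965 0.1952] jaw deg 38.0 tilt 0.16 w 0.415 F [-0.2 -0.4 -0.9] q [-28.  28. -19.  91.  10.  63. -10.]
nest_long [ 0.534  0.412 -0.001] 0.59 px [274. 154.]
wrist nest_long 0.96 c [0.527 0.429] rectc [0.538 0.407] size [116.  79.] longaxis deg -52.4
t 7.85 tcp [0.5291 0.3903 0.1955] jaw deg 37.6 tilt 0.14 w 0.411 F [-0.4 -1.3 -0.8] q [-27.  28. -18.  91.  10.  63. -10.]
```

View pics/w4.png

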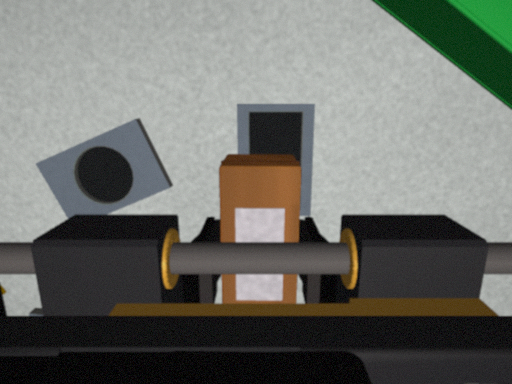

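Emit:
{"name": "jog_arm", "arguments": {
  "dp": [
    [0.017,0.072,0],
    [0,0,-0.06],
    [0,0,-0.1],
    [0,0,-0.1],
    [0,0,-0.1],
    [0,0,-0.08],
    [0,0,-0.05],
    [0,0,-0.02],
    [0,0,0],
    [0,0,0]
  ],
  "rot": [
    [0,0,0],
    [0,0,0],
    [0,0,0],
    [0,0,0],
    [0,0,0],
    [0,0,0],
    [0,0,0],
    [0,0,0],
    [0,0,0],
    [0,0,0]
  ],
  "fingers": [-1,-1,-1,-1,-1,-1,-1,-1,-1,-1]
}}

```text
clock: 8.68
eef_pos: [0.5348, 0.4131, 0.044]
eef_rot: [[-0.61, 0.792, 0.001], [0.792, 0.61, 0.0], [-0.001, 0.001, -1.0]]
ft_force: [0.4, 0.0, -0.9]
width: 0.413
```

```bash
python3 - <<'E'
from h import *
st();look('w5.png',[('nest_long',.012)]);st()
look('d5.png',[('slide_box',.036)],'side')
a=cv2.imread('pics/d5.png')[270:370,150:250];b=cv2.imread('pics/w5.png')
cv2.imwrite('pics/m5.png',np.hstack([cv2.resize(a,(384,384),interpolation=3),b[:,64:448]]))
E
```

```text
t 8.68 tcp [0.5348 0.4131 0.044 ] jaw deg 37.6 tilt 0.06 w 0.413 F [ 0.4  0.  -0.9] q [-30.  38. -16.  95.  14.  48. -15.]
wrist nest_long 0.75 c [0.513 0.441] rectc [0.535 0.414] size [119.  78.] longaxis deg -51.9
wrist nest_long 0.69 c [0.419 0.334] rectc [0.429 0.325] size [100.  41.] longaxis deg -63.1
t 8.83 tcp [0.5348 0.4144 0.045 ] jaw deg 37.7 tilt 0.18 w 0.41 F [-0.1  0.2 -0.7] q [-30.  38. -16.  95.  14.  48. -15.]
slide_box [0.539 0.414 0.029] 0.62 px [198. 325.]
slide_box [ 0.367 -0.079 -0.   ] 0.62 px [311. 208.]
slide_box [0.336 0.09  0.001] 0.56 px [311. 249.]
side slide_box 0.93 c [ 0.364 -0.062] rectc [ 0.364 -0.064] size [89. 77.] longaxis deg 15.6
side slide_box 0.88 c [0.335 0.107] rectc [0.335 0.106] size [96. 62.] longaxis deg -21.1
side slide_box 0.76 c [0.532 0.415] rectc [0.535 0.41 ] size [99. 41.] longaxis deg -53.6
side slide_box 0.6 c [ 0.512 -0.36 ] rectc [ 0.516 -0.362] size [119.  93.] longaxis deg 27.3
side slide_box 0.45 c [0.481 0.119] rectc [0.48  0.117] size [116.  85.] longaxis deg 31.4
```

View pics/m5.png

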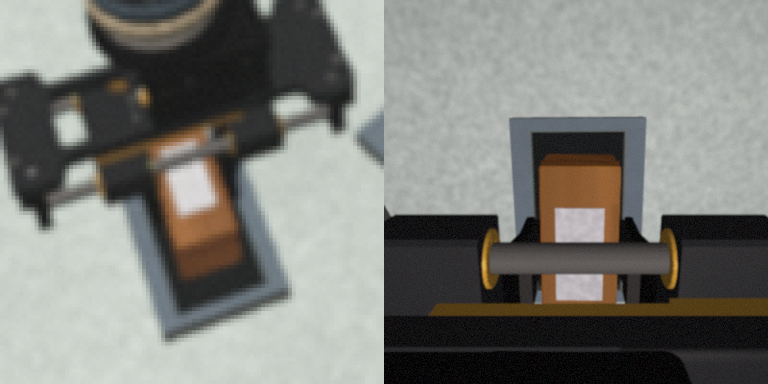

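The box is centred over the long recess. I lower it to the floor.

Emit:
{"name": "jog_arm", "arguments": {
  "dp": [
    [0,0,-0.03],
    [0,0,-0.03],
    [0,0,-0.016],
    [0,0,-0.004],
    [0,0,0],
    [0,0,0]
  ],
  "rot": [
    [0,0,0],
    [0,0,0],
    [0,0,0],
    [0,0,0],
    [0,0,0],
    [0,0,0]
  ],
  "fingers": [-1,-1,-1,-1,-1,-1]
}}

```text
clock: 9.48
eef_pos: [0.5332, 0.4135, 0.0199]
eef_rot: [[-0.611, 0.791, -0.001], [0.791, 0.611, -0.002], [-0.001, -0.002, -1.0]]
ft_force: [-3.4, -2.8, 10.2]
width: 0.409
```

Emit:
{"name": "jog_arm", "arguments": {
  "dp": [
    [0,0,0],
    [0,0,0],
    [0,0,0],
    [0,0,0],
    [0,0,0],
    [0,0,0],
    [0,0,0.06],
    [0,0,0.12],
    [0,0,0.12],
    [0,0,0.12],
    [0,0,0.1],
    [0.03,-0.05,0.04]
  ],
  "rot": [
    [0,0,0],
    [0,0,0],
    [0,0,0],
    [0,0,0],
    [0,0,0],
    [0,0,0],
    [0,0,0],
    [0,0,0],
    [0,0,0],
    [0,0,0],
    [0,0,0],
    [0,0,0]
  ],
  "fingers": [1,1,1,1,1,1,1,1,1,1,1,1]
}}

```text
clock: 10.48
eef_pos: [0.5415, 0.4049, 0.193]
eef_rot: [[-0.616, 0.787, 0.005], [0.787, 0.616, 0.009], [0.004, 0.009, -1.0]]
ft_force: [-0.1, -0.2, -0.6]
width: 1.0
```

Emit:
{"name": "jog_arm", "arguments": {
  "dp": [
    [0.06,-0.108,0],
    [0.06,-0.108,0],
    [0.06,-0.108,0],
    [0.06,-0.108,0],
    [0.06,-0.108,0],
    [0.06,-0.108,0],
    [0.06,-0.108,0],
    [0.06,-0.108,0],
    [0,0,0],
    [0,0,0]
  ],
  "rot": [
    [0,0,0],
    [0,0,0],
    [0,0,0],
    [0,0,0],
    [0,0,0],
    [0,0,0],
    [0,0,0],
    [0,0,0],
    [0,0,0],
    [0,0,0]
  ],
  "fingers": [1,1,1,1,1,1,1,1,1,1]
}}

```text
clock: 11.32
eef_pos: [0.688, 0.1356, 0.1866]
eef_rot: [[-0.607, 0.795, -0.0], [0.795, 0.607, -0.002], [-0.001, -0.001, -1.0]]
ft_force: [-0.5, 1.0, -0.3]
width: 1.001
```

```bash
python3 - <<'E'
from h import *
st();look('w6.png',[('objective',.024)]);st()
look('s6.png',[('slide_box',.04)],'scene')
E
```

```text
t 11.32 tcp [0.688  0.1356 0.1866] jaw deg 37.4 tilt 0.09 w 1.001 F [-0.5  1.  -0.3] q [ -5.  32. -15.  85.   9.  64.  16.]
objective [0.691 0.14  0.002] 0.61 px [262. 172.]
wrist objective 0.77 c [0.687 0.145] rectc [0.688 0.146] size [29. 23.] longaxis deg -52.5
t 11.47 tcp [0.686  0.1418 0.1871] jaw deg 37.8 tilt 0.08 w 1.0 F [ 0.3  0.2 -0.5] q [ -5.  32. -15.  86.   9.  64.  16.]
slide_box [ 0.367 -0.082  0.004] 0.9 px [225. 157.]
slide_box [0.532 0.413 0.004] 0.77 px [397. 215.]
slide_box [ 0.338  0.085 -0.   ] 0.64 px [280. 154.]
scene slide_box 0.82 c [ 0.382 -0.076] rectc [ 0.38  -0.077] size [108.  39.] longaxis deg 17.5
scene slide_box 0.71 c [0.351 0.092] rectc [0.351 0.092] size [111.  45.] longaxis deg -17.4
scene slide_box 0.66 c [0.544 0.407] rectc [0.542 0.408] size [102.  42.] longaxis deg -50.2
scene slide_box 0.29 c [0.527 0.073] rectc [0.521 0.072] size [124.  41.] longaxis deg 33.1
```

View pics/w6.png

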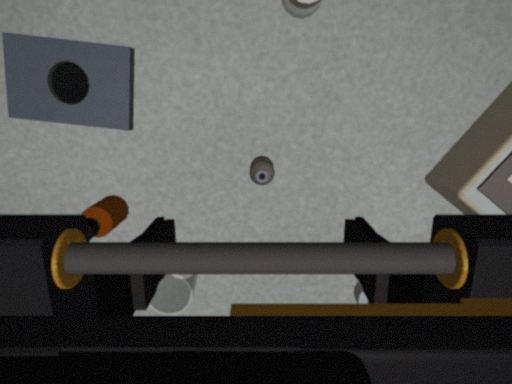

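The objective is at wrist pixel (262,170), and the slide box reads z=0.004 in its nest. I descend on the objective.

Emit:
{"name": "jog_arm", "arguments": {
  "dp": [
    [0.004,-0.005,-0.04],
    [0,0,-0.1],
    [0,0,-0.12],
    [0,0,-0.12],
    [0,0,-0.1],
    [0,0,-0.06],
    [0,0,-0.03],
    [0,0,0],
    [0,0,0],
    [0,0,0],
    [0,0,0],
    [0,0,0]
  ],
  "rot": [
    [0,0,0],
    [0,0,0],
    [0,0,0],
    [0,0,0],
    [0,0,0],
    [0,0,0],
    [0,0,0],
    [0,0,0],
    [0,0,0],
    [0,0,0],
    [0,0,0],
    [0,0,0]
  ],
  "fingers": [1,1,1,1,1,1,1,1,-1,-1,-1,-1]
}}

```text
clock: 12.62
eef_pos: [0.689, 0.1386, 0.0179]
eef_rot: [[-0.612, 0.791, 0.003], [0.791, 0.612, 0.001], [-0.001, 0.003, -1.0]]
ft_force: [-0.7, -0.4, 0.2]
width: 0.782
```

Emit:
{"name": "jog_arm", "arguments": {
  "dp": [
    [0,0,0],
    [0,0,0],
    [0,0,0],
    [0,0,0],
    [0,0,0],
    [0,0,0],
    [0,0,0],
    [0,0,0]
  ],
  "rot": [
    [0,0,0],
    [0,0,0],
    [0,0,0],
    [0,0,0],
    [0,0,0],
    [0,0,0],
    [0,0,0],
    [0,0,0]
  ],
  "fingers": [-1,-1,-1,-1,-1,-1,-1,-1]
}}

```text
clock: 13.28
eef_pos: [0.688, 0.1384, 0.0161]
eef_rot: [[-0.612, 0.791, 0.0], [0.791, 0.612, 0.0], [0.0, 0.0, -1.0]]
ft_force: [-0.1, -0.3, 0.3]
width: 0.266
```

Emit:
{"name": "jog_arm", "arguments": {
  "dp": [
    [0,0,0],
    [0,0,0],
    [0,0,0.04],
    [0,0,0.08],
    [0,0,0.1],
    [0,0,0.12],
    [0,0,0.12],
    [0,0,0.06],
    [-0.06,-0.014,0.0],
    [-0.1,-0.022,0],
    [-0.1,-0.022,0],
    [-0.1,-0.022,0]
  ],
  "rot": [
    [0,0,0],
    [0,0,0],
    [0,0,0],
    [0,0,0],
    [0,0,0],
    [0,0,0],
    [0,0,0],
    [0,0,0],
    [0,0,0],
    [0,0,0],
    [0,0,0],
    [0,0,0]
  ],
  "fingers": [-1,-1,-1,-1,-1,-1,-1,-1,-1,-1,-1,-1]
}}

```text
clock: 14.28
eef_pos: [0.5785, 0.114, 0.1729]
eef_rot: [[-0.612, 0.791, 0.0], [0.791, 0.612, 0.0], [-0.0, 0.0, -1.0]]
ft_force: [-0.8, 0.6, -0.9]
width: 0.265
```

Emit:
{"name": "jog_arm", "arguments": {
  "dp": [
    [-0.1,-0.022,0],
    [-0.1,-0.022,0],
    [-0.1,-0.022,0],
    [0,0,0],
    [0,0,0],
    [0,0,-0.06],
    [0,0,-0.1],
    [0,0,-0.1],
    [0,0,-0.06],
    [0,0,0],
    [0,0,0]
  ],
  "rot": [
    [0,0,0],
    [0,0,0],
    [0,0,0],
    [0,0,0],
    [0,0,0],
    [0,0,0],
    [0,0,0],
    [0,0,0],
    [0,0,0],
    [0,0,0],
    [0,0,0]
  ],
  "fingers": [-1,-1,-1,-1,-1,-1,-1,-1,-1,-1,-1]
}}

```text
clock: 15.2
eef_pos: [0.4907, 0.0949, 0.076]
eef_rot: [[-0.612, 0.791, -0.001], [0.791, 0.612, 0.0], [0.001, -0.0, -1.0]]
ft_force: [0.0, -0.3, 0.4]
width: 0.263
```

```bash
python3 - <<'E'
from h import *
st();look('w7.png',[('nest_small_round',.012),('objective',.1)]);st()
look('d7.png',[('nest_small_round',.012),('objective',.1)],'side')
a=cv2.imread('pics/d7.png')[160:260,220:320];b=cv2.imread('pics/w7.png')
cv2.imwrite('pics/m7.png',np.hstack([cv2.resize(a,(384,384),interpolation=3),b[:,64:448]]))
E
```

```text
t 15.2 tcp [0.4907 0.0949 0.076 ] jaw deg 37.7 tilt 0.04 w 0.263 F [ 0.  -0.3  0.4] q [ -3.  23. -16. 119.  10.  40.  13.]
nest_small_round [ 0.487  0.091 -0.001] 0.95 px [249. 195.]
wrist nest_small_round 0.6 c [0.482 0.103] rectc [0.49  0.096] size [120.  73.] longaxis deg 31.3
objective [0.492 0.093 0.058] 0.83 px [257. 226.]
wrist objective 0.66 c [0.484 0.105] rectc [0.489 0.101] size [34. 21.] longaxis deg -33.3
t 15.45 tcp [0.4912 0.0949 0.0776] jaw deg 37.7 tilt 0.18 w 0.263 F [ 0.9 -0.4 -1. ] q [ -2.  22. -16. 119.  10.  40.  13.]
nest_small_round [ 0.489  0.099 -0.001] 0.68 px [257. 241.]
side nest_small_round 0.8 c [0.487 0.096] rectc [0.487 0.094] size [119.  89.] longaxis deg 30.7
objective [0.493 0.094 0.06 ] 0.54 px [256. 224.]
side objective 0.58 c [0.484 0.108] rectc [0.484 0.108] size [62. 16.] longaxis deg -73.6
side objective 0.57 c [0.5   0.471] rectc [0.503 0.463] size [111.  70.] longaxis deg -52.2
```

View pics/m7.png

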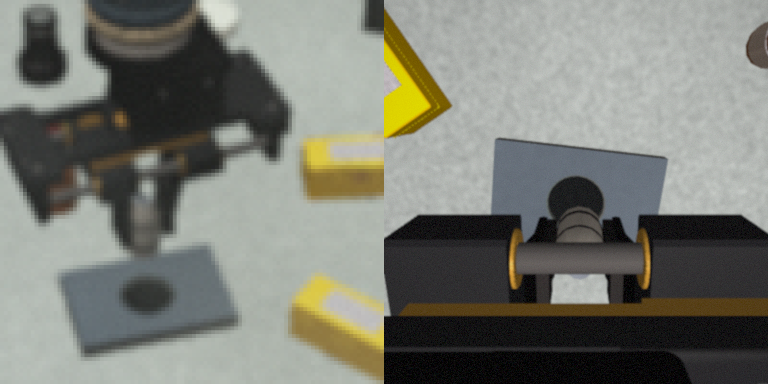

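Emit:
{"name": "jog_arm", "arguments": {
  "dp": [
    [-0.006,0.002,-0.03],
    [0,0,-0.06],
    [0,0,-0.05],
    [0,0,-0.03],
    [0,0,-0.015],
    [0,0,-0.004],
    [0,0,0],
    [0,0,0]
  ],
  "rot": [
    [0,0,0],
    [0,0,0],
    [0,0,0],
    [0,0,0],
    [0,0,0],
    [0,0,0],
    [0,0,0],
    [0,0,0]
  ],
  "fingers": [-1,-1,-1,-1,-1,-1,-1,-1]
}}

```text
clock: 16.37
eef_pos: [0.4871, 0.0949, 0.0199]
eef_rot: [[-0.612, 0.791, -0.002], [0.791, 0.612, -0.001], [0.0, -0.002, -1.0]]
ft_force: [-3.6, -0.6, 6.3]
width: 0.262
```

Emit:
{"name": "jog_arm", "arguments": {
  "dp": [
    [0,0,0],
    [0,0,0],
    [0,0,0],
    [0,0,0],
    [0,0,0],
    [0,0,0],
    [0,0,0.06],
    [0,0,0.12],
    [0,0,0.12],
    [0,0,0.12],
    [0,0,0.12],
    [0,0,0.06]
  ],
  "rot": [
    [0,0,0],
    [0,0,0],
    [0,0,0],
    [0,0,0],
    [0,0,0],
    [0,0,0],
    [0,0,0],
    [0,0,0],
    [0,0,0],
    [0,0,0],
    [0,0,0],
    [0,0,0]
  ],
  "fingers": [1,1,1,1,1,1,1,1,1,1,1,1]
}}

```text
clock: 17.37
eef_pos: [0.49, 0.0958, 0.2039]
eef_rot: [[-0.612, 0.791, 0.007], [0.791, 0.612, 0.001], [-0.003, 0.006, -1.0]]
ft_force: [0.7, 0.5, 0.1]
width: 0.987
```

Emit:
{"name": "jog_arm", "arguments": {
  "dp": [
    [0.04,-0.06,0],
    [0.067,-0.095,0],
    [0.067,-0.095,0],
    [0.067,-0.095,0],
    [0.067,-0.095,0],
    [0.067,-0.095,0],
    [0.067,-0.095,0],
    [0.067,-0.095,0],
    [0.067,-0.095,0],
    [0,0,0],
    [0,0,0]
  ],
  "rot": [
    [0,0,0],
    [0,0,0],
    [0,0,0],
    [0,0,0],
    [0,0,0],
    [0,0,0],
    [0,0,0],
    [0,0,0],
    [0,0,0],
    [0,0,0],
    [0,0,0]
  ],
  "fingers": [1,1,1,1,1,1,1,1,1,1,1]
}}

```text
clock: 18.28
eef_pos: [0.661, -0.1534, 0.1984]
eef_rot: [[-0.608, 0.794, -0.001], [0.794, 0.608, -0.0], [0.001, -0.001, -1.0]]
ft_force: [0.0, 0.2, 0.3]
width: 1.0
```

```bash
python3 - <<'E'
from h import *
st();look('w8.png',[('eyepiece',.04)]);st()
look('s8.png',[('objective',.04),('nest_small_round',.012)],'scene')
a=cv2.imread('pics/s8.png')[160:260,220:320];b=cv2.imread('pics/w8.png')
cv2.imwrite('pics/m8.png',np.hstack([cv2.resize(a,(384,384),interpolation=3),b[:,:400]]))
E
```

```text
t 18.28 tcp [ 0.661  -0.1534  0.1984] jaw deg 37.5 tilt 0.07 w 1.0 F [0.  0.2 0.3] q [ 17.  29. -11.  88.   6.  63.  42.]
eyepiece [ 0.653 -0.152  0.001] 0.92 px [251. 164.]
wrist eyepiece 0.85 c [ 0.654 -0.144] rectc [ 0.654 -0.144] size [43. 42.] longaxis deg 82.5
t 18.43 tcp [ 0.6604 -0.149   0.1993] jaw deg 37.8 tilt 0.08 w 0.996 F [-0.5 -0.2  0.2] q [ 17.  29. -11.  89.   6.  63.  42.]
objective [0.485 0.093 0.003] 0.54 px [281. 193.]
nest_small_round [ 0.659 -0.15  -0.   ] 0.69 px [186. 244.]
nest_small_round [ 0.491  0.094 -0.001] 0.67 px [281. 196.]
scene nest_small_round 0.68 c [0.496 0.094] rectc [0.492 0.093] size [123.  82.] longaxis deg 32.0
```

View pics/m8.png

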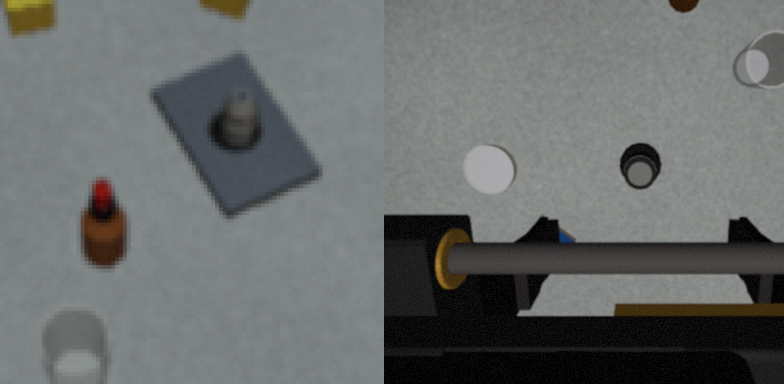

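The objective stands in its recess. The eyepiece is at about wrist pixel (255,165), so I descend on its barrel.

Emit:
{"name": "jog_arm", "arguments": {
  "dp": [
    [-0.008,-0.006,-0.04],
    [0,0,-0.1],
    [0,0,-0.12],
    [0,0,-0.12],
    [0,0,-0.1],
    [0,0,-0.06],
    [0,0,-0.032],
    [0,0,0],
    [0,0,0],
    [0,0,0],
    [0,0,0],
    [0,0,0]
  ],
  "rot": [
    [0,0,0],
    [0,0,0],
    [0,0,0],
    [0,0,0],
    [0,0,0],
    [0,0,0],
    [0,0,0],
    [0,0,0],
    [0,0,0],
    [0,0,0],
    [0,0,0],
    [0,0,0]
  ],
  "fingers": [1,1,1,1,1,1,1,1,-1,-1,-1,-1]
}}

```text
clock: 19.68
eef_pos: [0.6595, -0.1528, 0.0295]
eef_rot: [[-0.612, 0.791, 0.003], [0.791, 0.612, -0.0], [-0.002, 0.002, -1.0]]
ft_force: [-0.2, 0.2, -0.1]
width: 0.782
```

Emit:
{"name": "jog_arm", "arguments": {
  "dp": [
    [0,0,0],
    [0,0,0],
    [0,0,0],
    [0,0,0],
    [0,0,0],
    [0,0,0],
    [0,0,0],
    [0,0,0]
  ],
  "rot": [
    [0,0,0],
    [0,0,0],
    [0,0,0],
    [0,0,0],
    [0,0,0],
    [0,0,0],
    [0,0,0],
    [0,0,0]
  ],
  "fingers": [-1,-1,-1,-1,-1,-1,-1,-1]
}}

```text
clock: 20.35
eef_pos: [0.6584, -0.1528, 0.0279]
eef_rot: [[-0.612, 0.791, -0.0], [0.791, 0.612, -0.0], [0.0, -0.0, -1.0]]
ft_force: [-0.1, 0.3, 0.8]
width: 0.339
```

Emit:
{"name": "jog_arm", "arguments": {
  "dp": [
    [0,0,0],
    [0,0,0.04],
    [0,0,0.08],
    [0,0,0.12],
    [0,0,0.12],
    [0,0,0.12],
    [0,0,0.1],
    [0,0,0.04],
    [-0.03,0.05,0],
    [-0.061,0.105,0],
    [-0.061,0.105,0],
    [-0.061,0.105,0]
  ],
  "rot": [
    [0,0,0],
    [0,0,0],
    [0,0,0],
    [0,0,0],
    [0,0,0],
    [0,0,0],
    [0,0,0],
    [0,0,0],
    [0,0,0],
    [0,0,0],
    [0,0,0],
    [0,0,0]
  ],
  "fingers": [-1,-1,-1,-1,-1,-1,-1,-1,-1,-1,-1,-1]
}}

```text
clock: 21.35
eef_pos: [0.5932, -0.0421, 0.2133]
eef_rot: [[-0.611, 0.792, -0.001], [0.792, 0.611, 0.0], [0.001, -0.001, -1.0]]
ft_force: [-0.1, 0.5, 0.3]
width: 0.337
```

Emit:
{"name": "jog_arm", "arguments": {
  "dp": [
    [-0.061,0.105,0],
    [-0.061,0.105,0],
    [-0.061,0.105,0],
    [-0.061,0.105,0],
    [-0.061,0.105,0],
    [-0.061,0.105,0],
    [-0.061,0.105,0],
    [-0.061,0.105,0],
    [-0.061,0.105,0],
    [-0.061,0.105,0],
    [-0.03,0.06,0],
    [0,0,0]
  ],
  "rot": [
    [0,0,0],
    [0,0,0],
    [0,0,0],
    [0,0,0],
    [0,0,0],
    [0,0,0],
    [0,0,0],
    [0,0,0],
    [0,0,0],
    [0,0,0],
    [0,0,0],
    [0,0,0]
  ],
  "fingers": [-1,-1,-1,-1,-1,-1,-1,-1,-1,-1,-1,-1]
}}

```text
clock: 22.35
eef_pos: [0.3989, 0.2948, 0.214]
eef_rot: [[-0.619, 0.785, -0.001], [0.785, 0.619, 0.003], [0.003, 0.001, -1.0]]
ft_force: [0.8, -0.2, -0.9]
width: 0.337
```

Emit:
{"name": "jog_arm", "arguments": {
  "dp": [
    [0.003,-0.012,-0.04],
    [0,0,-0.1],
    [0,0,-0.12],
    [0,0,-0.1],
    [0,0,-0.05],
    [0,0,0],
    [0,0,0]
  ],
  "rot": [
    [0,0,0],
    [0,0,0],
    [0,0,0],
    [0,0,0],
    [0,0,0],
    [0,0,0],
    [0,0,0]
  ],
  "fingers": [-1,-1,-1,-1,-1,-1,-1]
}}

```text
clock: 22.93
eef_pos: [0.4033, 0.2855, 0.0903]
eef_rot: [[-0.611, 0.791, -0.002], [0.791, 0.611, -0.001], [0.0, -0.002, -1.0]]
ft_force: [-0.4, 0.6, -0.4]
width: 0.338
```

```bash
python3 - <<'E'
from h import *
st();look('w9.png',[('nest_wide_round',.012),('eyepiece',.1)]);st()
look('d9.png',[('nest_wide_round',.012),('eyepiece',.1)],'side')
a=cv2.imread('pics/d9.png')[220:340,210:330];b=cv2.imread('pics/w9.png')
cv2.imwrite('pics/m9.png',np.hstack([cv2.resize(a,(384,384),interpolation=3),b[:,64:448]]))
E
```

```text
t 22.93 tcp [0.4033 0.2855 0.0903] jaw deg 37.7 tilt 0.12 w 0.338 F [-0.4  0.6 -0.4] q [-21.  22. -23. 118.  13.  42. -15.]
nest_wide_round [0.404 0.288 0.   ] 0.83 px [259. 189.]
wrist nest_wide_round 0.77 c [0.399 0.305] rectc [0.403 0.292] size [120.  80.] longaxis deg 60.8
eyepiece [0.403 0.288 0.06 ] 0.95 px [256. 213.]
wrist eyepiece 0.95 c [0.4   0.294] rectc [0.404 0.288] size [60. 37.] longaxis deg -52.4
t 23.18 tcp [0.4044 0.2868 0.0923] jaw deg 37.7 tilt 0.17 w 0.335 F [-0.8 -0.5 -1. ] q [-21.  22. -23. 118.  13.  42. -15.]
nest_wide_round [ 0.4    0.289 -0.004] 0.97 px [270. 303.]
side nest_wide_round 0.87 c [0.398 0.301] rectc [0.399 0.293] size [125.  84.] longaxis deg 59.9
eyepiece [0.405 0.289 0.066] 0.89 px [269. 285.]
side eyepiece 0.6 c [0.397 0.3  ] rectc [0.395 0.295] size [77. 40.] longaxis deg 87.1
```

View pics/m9.png

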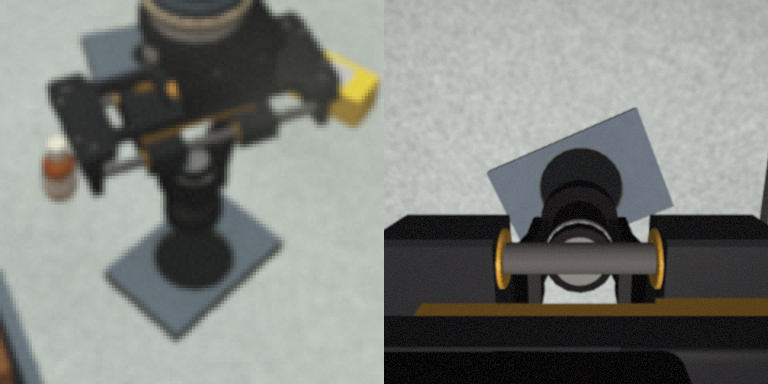

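Emit:
{"name": "jog_arm", "arguments": {
  "dp": [
    [-0.008,0.008,-0.03],
    [0,0,-0.06],
    [0,0,-0.05],
    [0,0,-0.03],
    [0,0,-0.02],
    [0,0,-0.006],
    [0,0,0],
    [0,0,0]
  ],
  "rot": [
    [0,0,0],
    [0,0,0],
    [0,0,0],
    [0,0,0],
    [0,0,0],
    [0,0,0],
    [0,0,0],
    [0,0,0]
  ],
  "fingers": [-1,-1,-1,-1,-1,-1,-1,-1]
}}

```text
clock: 24.1
eef_pos: [0.4013, 0.289, 0.0322]
eef_rot: [[-0.612, 0.791, 0.001], [0.791, 0.612, 0.001], [0.0, 0.001, -1.0]]
ft_force: [-0.5, 0.2, -1.3]
width: 0.334
```

Emit:
{"name": "jog_arm", "arguments": {
  "dp": [
    [0,0,-0.003],
    [0,0,-0.002],
    [0,0,0],
    [0,0,0]
  ],
  "rot": [
    [0,0,0],
    [0,0,0],
    [0,0,0],
    [0,0,0]
  ],
  "fingers": [-1,-1,-1,-1]
}}

```text
clock: 24.43
eef_pos: [0.4016, 0.2892, 0.0317]
eef_rot: [[-0.612, 0.791, 0.001], [0.791, 0.612, 0.001], [-0.0, 0.002, -1.0]]
ft_force: [-1.3, -1.1, 7.0]
width: 0.336
```

Emit:
{"name": "jog_arm", "arguments": {
  "dp": [
    [0,0,0],
    [0,0,0],
    [0,0,0],
    [0,0,0],
    [0,0,0],
    [0,0,0],
    [0,0,0.06],
    [0,0,0.12],
    [0,0,0.12],
    [0,0,0.12],
    [0,0,0.12],
    [0,0,0.06]
  ],
  "rot": [
    [0,0,0],
    [0,0,0],
    [0,0,0],
    [0,0,0],
    [0,0,0],
    [0,0,0],
    [0,0,0],
    [0,0,0],
    [0,0,0],
    [0,0,0],
    [0,0,0],
    [0,0,0]
  ],
  "fingers": [1,1,1,1,1,1,1,1,1,1,1,1]
}}

```text
clock: 25.43
eef_pos: [0.4024, 0.29, 0.2149]
eef_rot: [[-0.612, 0.791, 0.005], [0.791, 0.612, 0.004], [-0.0, 0.007, -1.0]]
ft_force: [-0.4, -0.2, 0.4]
width: 0.998
```

Emit:
{"name": "jog_arm", "arguments": {
  "dp": [
    [0.02,-0.06,0],
    [0.044,-0.105,0],
    [0.044,-0.105,0],
    [0.044,-0.105,0],
    [0.044,-0.105,0],
    [0.044,-0.105,0],
    [0.044,-0.105,0],
    [0.044,-0.105,0],
    [0.044,-0.105,0],
    [0.03,-0.105,0],
    [0,-0.105,0],
    [-0.03,-0.105,0]
  ],
  "rot": [
    [0,0,0],
    [0,0,0],
    [0,0,0],
    [0,0,0],
    [0,0,0],
    [0,0,0],
    [0,0,0],
    [0,0,0],
    [0,0,0],
    [0,0,0],
    [0,0,0],
    [0,0,0]
  ],
  "fingers": [1,1,1,1,1,1,1,1,1,1,1,1]
}}

```text
clock: 26.43
eef_pos: [0.514, -0.0774, 0.2104]
eef_rot: [[-0.612, 0.791, 0.001], [0.791, 0.612, 0.0], [-0.0, 0.001, -1.0]]
ft_force: [0.5, 0.4, 0.5]
width: 0.998
```

Emit:
{"name": "jog_arm", "arguments": {
  "dp": [
    [-0.044,-0.105,0],
    [-0.044,-0.105,0],
    [-0.044,-0.105,0],
    [-0.044,-0.105,0],
    [-0.044,-0.105,0],
    [-0.044,-0.105,0],
    [0,0,0],
    [0,0,0]
  ],
  "rot": [
    [0,0,0],
    [0,0,0],
    [0,0,0],
    [0,0,0],
    [0,0,0],
    [0,0,0],
    [0,0,0],
    [0,0,0]
  ],
  "fingers": [1,1,1,1,1,1,1,1]
}}

```text
clock: 27.1
eef_pos: [0.4323, -0.2667, 0.2104]
eef_rot: [[-0.608, 0.794, -0.0], [0.794, 0.608, -0.0], [0.0, -0.0, -1.0]]
ft_force: [0.7, 0.0, -0.2]
width: 1.0
```

```bash
python3 - <<'E'
from h import *
st();look('w10.png',[('filter_cube',.04)]);st()
look('s10.png',[('eyepiece',.04),('nest_wide_round',.012)],'scene')
E
```

```text
t 27.1 tcp [ 0.4323 -0.2667  0.2104] jaw deg 37.4 tilt 0.02 w 1.0 F [ 0.7  0.  -0.2] q [ 31.  12.  -5. 111.   1.  57.  63.]
filter_cube [ 0.381 -0.302  0.002] 0.83 px [200. 162.]
wrist filter_cube 0.65 c [ 0.383 -0.294] rectc [ 0.383 -0.294] size [42. 35.] longaxis deg -89.1
t 27.25 tcp [ 0.4341 -0.2635  0.2105] jaw deg 37.8 tilt 0.05 w 0.999 F [0.2 0.8 1.1] q [ 31.  12.  -5. 111.   1.  57.  63.]
eyepiece [0.405 0.295 0.002] 0.69 px [350. 175.]
nest_wide_round [ 0.4    0.292 -0.002] 0.79 px [348. 174.]
scene nest_wide_round 0.88 c [0.408 0.289] rectc [0.402 0.29 ] size [121.  89.] longaxis deg 61.0
```

View pics/w10.png

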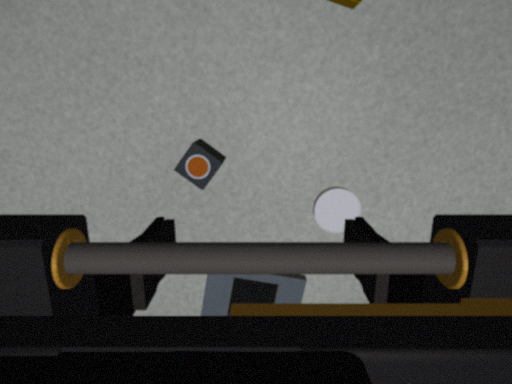

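The cube is at (200,163), rotated about 40° relative to the jaws, so its sides lie roughly along the world axes. I move above it and turn.

Emit:
{"name": "jog_arm", "arguments": {
  "dp": [
    [-0.03,-0.02,0],
    [-0.03,-0.02,0],
    [-0.03,-0.022,0],
    [-0.03,-0.022,-0.04],
    [-0.03,-0.022,-0.07],
    [-0.026,-0.02,-0.07],
    [0,0,-0.06],
    [0,0,0],
    [0,0,0]
  ],
  "rot": [
    [0,0,-0.07],
    [0,0,-0.07],
    [0,0,-0.07],
    [0,0,-0.07],
    [0,0,-0.07],
    [0,0,-0.07],
    [0,0,0],
    [0,0,0],
    [0,0,0]
  ],
  "fingers": [1,1,1,1,1,1,1,1,1]
}}

```text
clock: 28.25
eef_pos: [0.3807, -0.302, 0.1382]
eef_rot: [[0.0, 1.0, -0.001], [1.0, -0.0, 0.001], [0.001, -0.001, -1.0]]
ft_force: [-0.7, -1.0, 0.2]
width: 1.001
```

```bash
python3 - <<'E'
from h import *
st();look('w11.png',[('filter_cube',.04)]);st()
E
```

```text
t 28.25 tcp [ 0.3807 -0.302   0.1382] jaw deg -0.0 tilt 0.1 w 1.001 F [-0.7 -1.   0.2] q [ 32.  15.   2. 118.  -1.  47.  34.]
filter_cube [ 0.381 -0.305  0.004] 0.85 px [257. 181.]
wrist filter_cube 0.75 c [ 0.382 -0.298] rectc [ 0.382 -0.298] size [41. 36.] longaxis deg 89.9
t 28.4 tcp [ 0.382  -0.3029  0.1398] jaw deg -0.0 tilt 0.15 w 1.0 F [-0.2  0.4  0.7] q [ 32.  15.   2. 118.  -1.  47.  34.]
```

View pics/w11.png

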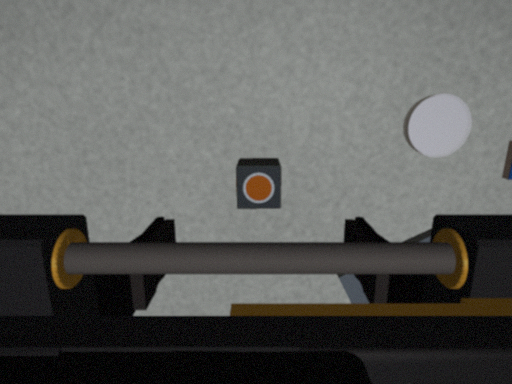

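The cube is square to the jaws, centred at about (258,187). I descend and grip.

Emit:
{"name": "jog_arm", "arguments": {
  "dp": [
    [0,0,-0.06],
    [0,0,-0.1],
    [0,0,-0.12],
    [0,0,-0.08],
    [0,0,-0.043],
    [0,0,0],
    [0,0,0],
    [0,0,0],
    [0,0,0],
    [0,0,0],
    [0,0,0],
    [0,0,0]
  ],
  "rot": [
    [0,0,0],
    [0,0,0],
    [0,0,0],
    [0,0,0],
    [0,0,0],
    [0,0,0],
    [0,0,0],
    [0,0,0],
    [0,0,0],
    [0,0,0],
    [0,0,0],
    [0,0,0]
  ],
  "fingers": [1,1,1,1,1,1,-1,-1,-1,-1,-1,-1]
}}

```text
clock: 29.4
eef_pos: [0.3811, -0.3029, 0.0183]
eef_rot: [[0.002, 1.0, 0.001], [1.0, -0.002, -0.001], [-0.001, 0.001, -1.0]]
ft_force: [-0.1, -0.0, -0.1]
width: 0.632
```

Emit:
{"name": "jog_arm", "arguments": {
  "dp": [
    [0,0,0],
    [0,0,0],
    [0,0,0],
    [0,0,0],
    [0,0,0],
    [0,0,0]
  ],
  "rot": [
    [0,0,0],
    [0,0,0],
    [0,0,0],
    [0,0,0],
    [0,0,0],
    [0,0,0]
  ],
  "fingers": [-1,-1,-1,-1,-1,-1]
}}

```text
clock: 29.9
eef_pos: [0.3807, -0.3026, 0.0177]
eef_rot: [[0.002, 1.0, -0.0], [1.0, -0.002, 0.0], [0.0, -0.0, -1.0]]
ft_force: [-0.8, -0.5, 1.1]
width: 0.41
```

Emit:
{"name": "jog_arm", "arguments": {
  "dp": [
    [0,0,0.04],
    [0,0,0.08],
    [0,0,0.12],
    [0,0,0.12],
    [0.04,-0.027,0.04],
    [0.088,-0.06,0],
    [0.088,-0.06,0],
    [0.088,-0.06,0],
    [0.088,-0.06,0],
    [0.088,-0.06,0],
    [0,0,0],
    [0,0,0]
  ],
  "rot": [
    [0,0,0],
    [0,0,0],
    [0,0,0],
    [0,0,0],
    [0,0,0.049],
    [0,0,0.049],
    [0,0,0.049],
    [0,0,0.049],
    [0,0,0.049],
    [0,0,0.049],
    [0,0,0],
    [0,0,0]
  ],
  "fingers": [-1,-1,-1,-1,-1,-1,-1,-1,-1,-1,-1,-1]
}}

```text
clock: 30.9
eef_pos: [0.5251, -0.401, 0.1363]
eef_rot: [[-0.444, 0.896, -0.001], [0.896, 0.444, 0.001], [0.001, -0.0, -1.0]]
ft_force: [-1.8, 0.5, -1.6]
width: 0.411
```

Emit:
{"name": "jog_arm", "arguments": {
  "dp": [
    [0,0,-0.06],
    [0,0,-0.1],
    [0,0,-0.06],
    [0,0,0],
    [0,0,0]
  ],
  "rot": [
    [0,0,0],
    [0,0,0],
    [0,0,0],
    [0,0,0],
    [0,0,0]
  ],
  "fingers": [-1,-1,-1,-1,-1]
}}

```text
clock: 31.32
eef_pos: [0.5232, -0.3997, 0.0708]
eef_rot: [[-0.444, 0.896, -0.003], [0.896, 0.444, 0.002], [0.003, -0.002, -1.0]]
ft_force: [-0.8, -0.0, -0.9]
width: 0.413
```

```bash
python3 - <<'E'
from h import *
st();look('w12.png',[('nest_square',.012),('filter_cube',.1)]);st()
look('d12.png',[('nest_square',.012),('filter_cube',.1)],'side')
a=cv2.imread('pics/d12.png')[90:180,240:330];b=cv2.imread('pics/w12.png')
cv2.imwrite('pics/m12.png',np.hstack([cv2.resize(a,(384,384),interpolation=3),b[:,64:448]]))
E
```

```text
t 31.32 tcp [ 0.5232 -0.3997  0.0708] jaw deg 26.3 tilt 0.19 w 0.413 F [-0.8 -0.  -0.9] q [35. 34. -2. 98.  2. 48. 59.]
nest_square [ 0.522 -0.402  0.   ] 0.89 px [254. 196.]
wrist nest_square 0.59 c [ 0.522 -0.39 ] rectc [ 0.526 -0.398] size [120.  66.] longaxis deg 27.0
filter_cube [ 0.526 -0.399  0.056] 0.83 px [260. 221.]
wrist filter_cube 0.8 c [ 0.52  -0.388] rectc [ 0.522 -0.393] size [44. 35.] longaxis deg -63.7
t 31.57 tcp [ 0.5255 -0.4013  0.0735] jaw deg 26.4 tilt 0.17 w 0.413 F [-0.2 -0.3 -1. ] q [35. 34. -2. 97.  2. 48. 59.]
nest_square [ 0.528 -0.405  0.   ] 0.87 px [285. 143.]
side nest_square 0.86 c [ 0.523 -0.395] rectc [ 0.523 -0.396] size [124.  95.] longaxis deg 27.3
filter_cube [ 0.526 -0.395  0.053] 0.43 px [285. 132.]
side filter_cube 0.53 c [ 0.513 -0.36 ] rectc [ 0.515 -0.36 ] size [99. 38.] longaxis deg -77.4
```

View pics/m12.png

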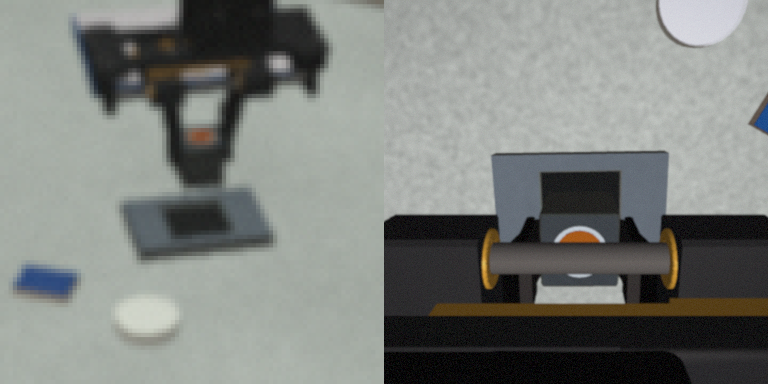

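The cube is aligned with the square recess. I lower it.

Emit:
{"name": "jog_arm", "arguments": {
  "dp": [
    [0,-0.002,-0.03],
    [0,0,-0.06],
    [0,0,-0.04],
    [0,0,-0.025],
    [0,0,-0.01],
    [0,0,-0.005],
    [0,0,0],
    [0,0,0]
  ],
  "rot": [
    [0,0,0],
    [0,0,0],
    [0,0,0],
    [0,0,0],
    [0,0,0],
    [0,0,0],
    [0,0,0],
    [0,0,0]
  ],
  "fingers": [-1,-1,-1,-1,-1,-1,-1,-1]
}}

```text
clock: 32.48
eef_pos: [0.5239, -0.4008, 0.0216]
eef_rot: [[-0.444, 0.896, -0.002], [0.896, 0.444, 0.001], [0.002, -0.001, -1.0]]
ft_force: [-4.0, 2.7, 8.6]
width: 0.407
```

Contact at 8.6 N. I release and retreat.

Emit:
{"name": "jog_arm", "arguments": {
  "dp": [
    [0,0,0],
    [0,0,0],
    [0,0,0],
    [0,0,0],
    [0,0,0],
    [0,0,0],
    [0,0,0.06],
    [0,0,0.12],
    [0,0,0.12],
    [0,0,0.12],
    [0,0,0.12],
    [0,0,0.06]
  ],
  "rot": [
    [0,0,0],
    [0,0,0],
    [0,0,0],
    [0,0,0],
    [0,0,0],
    [0,0,0],
    [0,0,0],
    [0,0,0],
    [0,0,0],
    [0,0,0],
    [0,0,0],
    [0,0,0]
  ],
  "fingers": [1,1,1,1,1,1,1,1,1,1,1,1]
}}

```text
clock: 33.48
eef_pos: [0.5264, -0.4026, 0.206]
eef_rot: [[-0.444, 0.896, 0.006], [0.896, 0.444, -0.004], [-0.006, 0.004, -1.0]]
ft_force: [0.5, -0.4, 0.1]
width: 0.997
```

Emit:
{"name": "jog_arm", "arguments": {
  "dp": [
    [0.05,0.05,0.04],
    [0.05,0.05,0.04],
    [0.05,0.05,0.04],
    [0.05,0.05,0.04],
    [0.05,0.05,0.04],
    [0,0,0],
    [0,0,0],
    [0,0,0]
  ],
  "rot": [
    [0,0,0],
    [0,0,0],
    [0,0,0],
    [0,0,0],
    [0,0,0],
    [0,0,0],
    [0,0,0],
    [0,0,0]
  ],
  "fingers": [1,1,1,1,1,1,1,1]
}}

```text
clock: 34.15
eef_pos: [0.5988, -0.3271, 0.26]
eef_rot: [[-0.444, 0.896, -0.001], [0.896, 0.444, -0.0], [0.0, -0.002, -1.0]]
ft_force: [0.6, -0.2, -0.2]
width: 1.0
```

```bash
python3 - <<'E'
from h import *
st();pr=[('eyepiece','nest_wide_round'),('objective','nest_small_round'),('filter_cube','nest_square'),('slide_box','nest_long'),('dropper_bottle','beaker')]
C={'scene':[],'side':[]}
ctr=[(.401,.29,.012),(.49,.0945,.012),(.5245,-.4015,.012),(.534,.412,.012)]
for cam in C:
    a=vision.grab_frame(cam)
    for p in ctr:
        u,v=proj(cam,p).astype(int);u=np.clip(u,40,471);v=np.clip(v,40,343);C[cam].append(cv2.resize(a[v-38:v+38,u-38:u+38],(200,200),interpolation=3))
    for q in pr:
        for n in q: print(cam,n,[(np.round(r['position'],3).tolist(),round(r['conf'],2)) for r in models.pinpoint(cam,n)[:3]])
save('f.png',np.vstack([np.hstack(C['scene']),np.hstack(C['side'])]))
E
```

```text
t 34.15 tcp [ 0.5988 -0.3271  0.26  ] jaw deg 26.3 tilt 0.09 w 1.0 F [ 0.6 -0.2 -0.2] q [27. 26. -3. 84.  2. 70. 50.]
scene eyepiece [([0.401, 0.291, 0.004], 0.84)]
scene nest_wide_round [([0.394, 0.291, 0.001], 0.83), ([0.487, 0.092, 0.003], 0.18)]
scene objective [([0.486, 0.094, 0.004], 0.56)]
scene nest_small_round [([0.492, 0.088, 0.001], 0.55)]
scene filter_cube [([0.525, -0.403, 0.004], 0.77)]
scene nest_square [([0.522, -0.399, 0.003], 0.98)]
scene slide_box [([0.535, 0.415, 0.002], 0.93), ([0.368, -0.081, 0.001], 0.88), ([0.337, 0.089, 0.004], 0.77)]
scene nest_long [([0.533, 0.41, -0.0], 0.72)]
scene dropper_bottle [([0.59, 0.0, -0.002], 0.8)]
scene beaker [([0.687, -0.004, -0.004], 0.55)]
side eyepiece [([0.402, 0.292, 0.004], 0.75), ([0.534, 0.411, 0.001], 0.63)]
side nest_wide_round [([0.401, 0.29, 0.003], 0.88)]
side objective [([0.486, 0.093, 0.001], 0.53)]
side nest_small_round [([0.488, 0.095, 0.001], 0.6), ([0.588, 0.002, 0.003], 0.46)]
side filter_cube [([0.521, -0.397, 0.0], 0.48)]
side nest_square [([0.525, -0.403, 0.001], 0.77)]
side slide_box [([0.537, 0.416, 0.003], 0.89), ([0.404, 0.294, 0.004], 0.64), ([0.366, -0.078, 0.0], 0.63)]
side nest_long [([0.536, 0.415, 0.0], 0.83)]
side dropper_bottle [([0.586, 0.006, 0.001], 0.68)]
side beaker [([0.687, -0.002, -0.003], 0.51)]
```

View pics/f.png

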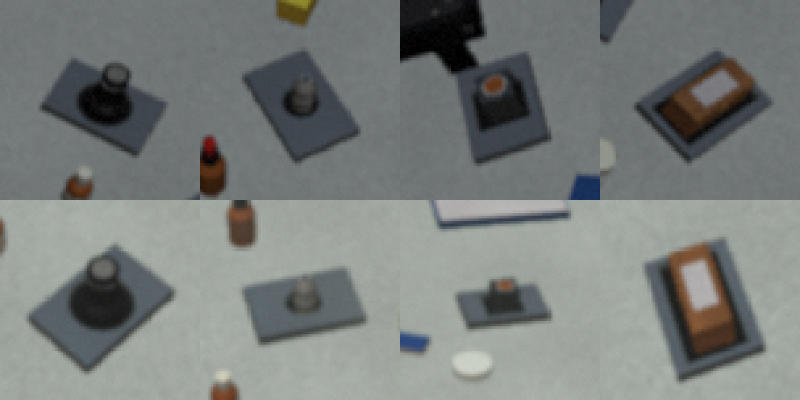

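All four stand upright in their recesses, and the bottle and beaker have not moved.

```bash
python3 -c "
from plant import arm
print(arm.job_done())"
```

```text
the job is handed in; nothing more can be done
None
```

I put each accessory in its matching nest and handed the job in at about 34 s of the 109 s allowed. I set each one down until the wrist force showed light contact (6–10 N) before releasing it. `job_done()` gives no verdict, so the checks below are my own.

- **Placement:** In the final scene and side pictures, all four stand upright in their recesses. The networks put each one within about 10 mm of its nest centre, against the 15 mm limit. They put the undersides at 0–4 mm, where the recess floor is 4 mm, so height agrees only to within their roughly 4 mm error.
- **Bystanders:** The dropper bottle and the beaker are within about 3 mm of where they stood, which is within measurement error.
- **Failed or disagreeing checks:** No placement check failed. The networks sometimes gave stray detections, such as one reporting the eyepiece in the long nest. I rejected these against the pictures.

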